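# Count along the rail and park the tin in the third gap

### The arm

A 7-joint arm with a two-finger parallel gripper is mounted at the origin on a cart in front of the work surface, level with it; the furniture and walls round the work are solid. World frame = base frame: x ahead of the robot, y to its left, z up, the work surface at z = 0. Lengths are in m, angles in rad, forces in N, time in s.
With the tool pointing down it reaches from about 0.4 to 0.85 m from the base axis. Payload 4.4 kg.
Tool frame: the origin (TCP) lies between the finger pads; the fingertips stand 19 mm ahead of it and the grasp point (between the pads) is the TCP; z points along the fingers, y is the line along which they close (so a half turn about z gives the same grasp; the last joint's range is limited). The gripper opens to 94 mm and grips with 3 to 60 N. Pads are 16 mm wide; open, the fingers measure 119 mm over their backs; the gripper's body (75 mm by 177 mm) begins 78 mm behind the grasp point.
Start: joints at [-1.359, 0.628, 0.038, 1.517, -0.027, 0.996, -0.02], TCP at [0.178, 0.625, 0.224] pointing down, gripper open.
Joint ranges: [-3.06, 3.06], [-0.37, 2.12], [-1.25, 1.32], [0.18, 2.47], [-1.1, 4.24], [0.23, 1.98], [-2.94, 2.94]. Speed limits (rad/s): [2.57, 2.57, 3.14, 3.14, 3.14, 3.14, 3.14].

### API

Orientations are given as a 3x3 rotation matrix whose columns are the frame's x, y, z axes.
In Python, from workcell import robot gives the robot as it stands.
- The arm moves only by the shell command python3 -m handwheel 'ROWS' [OPENING] [FORCE]. ROWS is JSON, a list of rows, each a list of 6 numbers: the shift along the tool's x, y, z in m, then the turn, a rotation vector about the tool's x, y, z in degrees. A call has 1 to 12 rows; each row is the pose to reach, as a shift and turn from the pose commanded when the call began, along the tool's axes at that moment; what a row does not reach only later rows make up. A row lasts 1/8 s, in which the tool goes at most 62.5 mm and 10.7 degrees, less where a joint would pass 70% of its speed; a pose out of reach is approached as far as the arm can. A call with a gripper value outside its range is refused whole. OPENING is the closure, from -1 (fully open) to 1 (shut), set as the call begins (- or left out, the last holds). The fingers move at their own pace and stop on an object; FORCE is the grip in N (left out, the last holds). Time passes only in rows, so rows that repeat a pose let the fingers close. It gives the time, the measured TCP pose, the force, the opening and the grip force at its end, in the units of the state.
- robot.read_state(): the state, without advancing time (a new reading comes with each control period).
- robot.camera(name): name is "scene" or "side" or "wrist"; returns the picture (384x512x3 uint8, red, green, blue); there is no depth.
- robot.camera_params(name): a dict with "mtx" (3x3 intrinsics, pixels), "k1" (the pictures are not rectified: a ray, as slopes to the right and down, at radius r is drawn at 1 + k1 r^2 times it, then the intrinsics apply), "R" (3x3) and "t" (3): a world point X has camera coordinates R X + t. Camera axes: x right, y down, z forward; pixel columns grow to the right and rows downward; lengths in m; the calibration is good to about 2 mm. A picture is of the moment at which its call begins: read the wrist's pose just before it. camera_params takes no time and is no camera call; for the wrist camera it gives the pose at the moment of the call.
- robot.finish_job(): hands the job in; it is judged then, once.
The state is a dict: "time_s": time; "joints": joint angles; "joint_velocities": joint speeds; "tau": joint torques, N m; "ee_pos": TCP position; "tcp_rot": TCP orientation; "force": force on the tool from outside, world axes, zero at the start; "ft_torque": the same for the moment, N m; "opening": finger opening in m; "grasp_force": force on a finger pad.
Only numpy, scipy, OpenCV 4.12 (cv2) and the standard library are available. Lean on these libraries where they do the work, as an engineer would, in place of code of your own. Each camera call takes 0.05 s, during which the arm holds its last target. There are 200 camera calls.

### The job

Starting in the gap beside the brass knob, run a closed fingertip lightly along the top of the divider rack's dark rail, over the first and second gap to the third, and stop there: do not touch the rail over the fourth. Then push the small dark tin along the worktop, lengthwise, into that third gap until it rests fully home against the back of the rack. Nothing is picked up: the tin stays flat on the worktop, nothing else on the worktop is disturbed, and the hand ends clear of everything.

Things in the scene. Friction and masses are not known exactly. Their poses are not given: they have to be found in the camera images.
- divider_rack: pale wooden comb-shaped divider rack, fixed, 262 mm long along its y; origin at worktop height, mid-length. Its x points from the gaps' open mouths to the back. Five dividers 6 mm thick, 28 mm high, at y = -128, -64, 0, 64, 128 mm reach from x = -30 mm (free ends) to a back board, 34 mm high, with its front face at x = +30 mm. Four 58 mm wide gaps between them
- gap_a (a point): middle (rack x = 0, y = +96 mm) of the leftmost gap seen from the robot, at worktop height. The gaps have no floor (things slide on the worktop itself) and are open above and towards -x of the rack. A 72 mm long tin pushed home against the back board has its centre at rack x = -6 mm and sticks out 12 mm in front of the dividers
- gap_b (a point): the same for the next gap, rack y = +32 mm
- gap_c (a point): the same for the next gap, rack y = -32 mm
- gap_d (a point): the same for the rightmost gap, rack y = -96 mm
- top_rail: the dark steel rail on top of the back board, fixed, rigid, 262 mm long along the rack's y axis, 14 mm wide, centred at x = +36 mm of the rack; its flat top is 40 mm above the worktop. Its origin coincides with the rack's origin, so add these offsets
- brass_knob: the brass knob, 20 mm wide and 25 mm tall, that stands on one end of the rail (rack x = +36 mm, y = +128 or -128 mm: it may be either end); fixed; origin at its foot, 40 mm above the worktop. Gaps are counted from this knob: along the rail the centres of the first, second, third and fourth gap lie 32, 96, 160 and 224 mm from it
- black_knob: the black knob of the same size on the other end of the rail; fixed; origin at its foot
- tin: a loose, closed, dark green-grey tin lying flat on the worktop in front of the rack's gaps, 49 mm wide (its x axis), 72 mm long (its y axis), 18 mm high; origin at the centre of its underside; 90 to 165 g. It starts with its length roughly along the rack's x axis, and mostly out of line with the third gap
- egg_cup: a stoneware egg cup, 47 mm wide and 50 mm tall, loose, standing beyond the rack's left end; a bystander; origin under its centre
- timer: a round kitchen timer, 65 mm wide and 37 mm tall, white dial on a dark base, loose, beyond the rack's right end; a bystander; origin under its centre
- trivet: a round wooden trivet, 91 mm wide and 12 mm tall, loose, on the strip in front of the sink (a tall fixed tap with an arched spout stands behind the sink: swing in on the robot's side of it); a bystander; origin at its foot

How it is judged:
By the outcome, as a careful person would: the job done as asked, in the order asked, and still so for the second after the job is handed in, with the robot touching nothing.
It also fails if it takes over 67 s, if anything falls off the work surface, if the arm or the gripper's body presses on something with over 40 N, if the wrist force passes 120 N, or if a joint passes its speed limit or range.

## Working session

There is one attempt and no reset: what is moved stays moved. The work goes in short steps, Python scripts to look and compute and a shell command to move; the robot and the scene stay as the last step left them, time stands still between calls to the robot, and variables do not carry over. Pictures are saved under pics/ and viewed, at most 10 in all, crops included, and the job is handed in when it is done.

```bash
mkdir -p pics; ls; python3 - <<'E'
from workcell import robot
import cv2,numpy as np
s=robot.read_state(); print(s['time_s'],s['ee_pos'],np.round(s['tcp_rot'],3).tolist(),s['force'],s['opening'])
for n in ("scene","side"):
    p=robot.camera_params(n); print(n,np.round(p['mtx'],1).tolist(),p['k1'],np.round(p['R'],3).tolist(),np.round(p['t'],3).tolist())
    cv2.imwrite(f"pics/{n}0.png",cv2.resize(robot.camera(n)[:,:,::-1],(800,600)))
E
```

```text
pics
0.0 [0.17806282 0.62446372 0.22355673] [[-0.962, 0.274, -0.001], [0.274, 0.962, -0.002], [-0.0, -0.002, -1.0]] [-0.09632288  0.37914375 -0.77594656] 0.09419360300066389
scene [[450.6, 0.0, 258.7], [0.0, 450.6, 196.2], [0.0, 0.0, 1.0]] -0.13083225333166312 [[0.827, 0.562, 0.014], [0.348, -0.492, -0.798], [-0.441, 0.665, -0.603]] [-0.587, -0.006, 1.33]
side [[450.3, 0.0, 263.2], [0.0, 450.3, 188.2], [0.0, 0.0, 1.0]] -0.021229104101006056 [[0.994, -0.106, 0.019], [-0.059, -0.684, -0.727], [0.09, 0.722, -0.686]] [-0.502, 0.24, 0.975]
```

View pics/scene0.png

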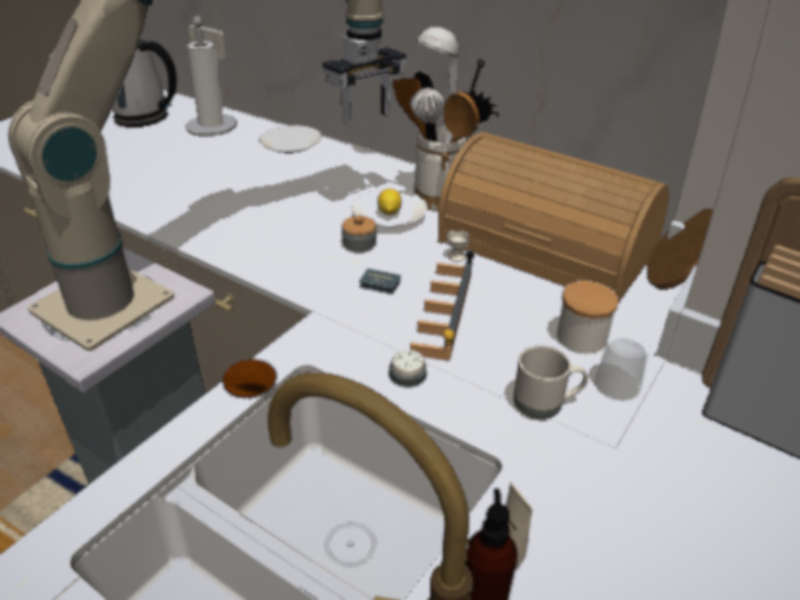

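View pics/side0.png

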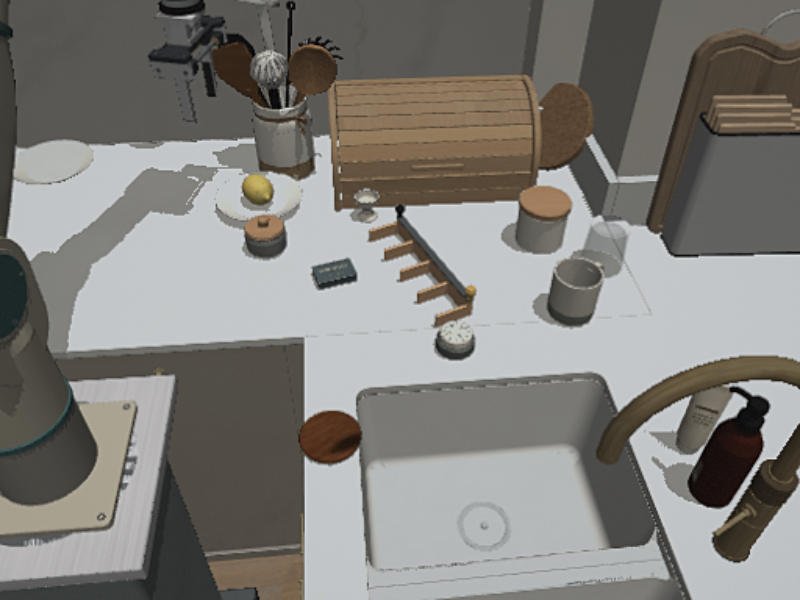

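The brass knob is at the near-right end of the rack, about (470,292) in the side picture (800 px scale). The black knob is at (400,210), the tin at (334,272), the timer at (455,338) and the egg cup at (366,203). The third gap from brass is therefore gap_b.

```bash
cat > h.py <<'E'
from workcell import robot
import cv2,numpy as np
def ray(n,uv):
    p=robot.camera_params(n) if isinstance(n,str) else n
    K=np.array(p['mtx']);d=np.array([p['k1'],0,0,0,0.])
    q=cv2.undistortPoints(np.float64(uv).reshape(-1,1,2),K,d).reshape(-1,2)
    R=np.array(p['R']);C=-R.T@np.array(p['t'])
    return C,np.c_[q,np.ones(len(q))]@R
def plane(n,uv,z):
    C,D=ray(n,uv); return C+D*((z-C[2])/D[:,2])[:,None]
def proj(n,X):
    p=robot.camera_params(n) if isinstance(n,str) else n
    return cv2.projectPoints(np.float64(X).reshape(-1,1,3),cv2.Rodrigues(np.array(p['R']))[0],np.float64(p['t']),np.array(p['mtx']),np.array([p['k1'],0,0,0,0.]))[0].reshape(-1,2)
def tri(a,b):
    A=np.zeros((3,3));B=np.zeros(3)
    for n,uv in(('scene',a),('side',b)):
        C,D=ray(n,[uv]);d=D[0]/np.linalg.norm(D[0]);P=np.eye(3)-np.outer(d,d);A+=P;B+=P@C
    return np.linalg.solve(A,B)
E
python3 - <<'E'
from h import *
k=512/800
reg={'scene':dict(brass=(435,320,465,350),black=(455,243,485,270),tin=(350,262,410,300)),'side':dict(brass=(455,280,485,305),black=(385,198,415,218),tin=(300,250,365,295))}
pts={}
for n in reg:
    im=robot.camera(n)[:,:,::-1].copy();hsv=cv2.cvtColor(im,cv2.COLOR_BGR2HSV)
    for o,(a,b,c,d) in reg[n].items():
        m=np.zeros(im.shape[:2],np.uint8);sl=np.s_[int(b*k):int(d*k),int(a*k):int(c*k)]
        h=hsv[sl];
        m[sl]=((h[...,0]>12)&(h[...,0]<30)&(h[...,1]>140)&(h[...,2]>110)) if o=='brass' else (h[...,2]<(45 if o=='black' else 110))
        cn=max(cv2.findContours(m,0,1)[0],key=cv2.contourArea);x,y,w,hh=cv2.boundingRect(cn)
        M=cv2.moments(m,True);pts[n,o]=(M['m10']/M['m00'],M['m01']/M['m00']);print(n,o,pts[n,o],(x,y,w,hh),M['m00'])
        if o=='tin':
            for z in(0,.009,.018):print(plane(n,[pts[n,o]],z)[0])
            print(cv2.minAreaRect(np.float32(plane(n,cn.reshape(-1,2),.009)[:,:2])))
for o in('brass','black','tin'):print(o,tri(pts['scene',o],pts['side',o]),plane('side',[pts['side',o]],.052))
im=robot.camera('side')[:,:,::-1]
cv2.imwrite('pics/crop1.png',cv2.resize(im[115:235,185:325],None,fx=5,fy=5,interpolation=cv2.INTER_CUBIC))
E
```

```text
scene brass (286.4634146341463, 213.3170731707317) (283, 210, 8, 7) 41.0
scene black (300.1666666666667, 163.5) (299, 161, 3, 7) 12.0
scene tin (242.8961038961039, 180.43722943722943) (231, 173, 25, 15) 231.0
[0.39934012 0.36994745 0.        ]
[0.40689    0.35958935 0.009     ]
[0.41443988 0.34923125 0.018     ]
((0.4053264558315277, 0.3615879416465759), (0.07267922163009644, 0.05943211540579796), 15.849552154541016)
side brass (300.77777777777777, 184.66666666666666) (303, 185, 1, 3) 9.0
side black (255.44444444444446, 134.25925925925927) (253, 131, 6, 8) 27.0
side tin (213.4463276836158, 175.12994350282486) (200, 166, 28, 19) 354.0
[0.40216749 0.37022075 0.        ]
[0.40241272 0.36005678 0.009     ]
[0.40265795 0.34989282 0.018     ]
((0.40222132205963135, 0.3623313307762146), (0.07353121042251587, 0.06357728689908981), 15.232060432434082)
brass [0.62852552 0.24862466 0.0573917 ] [[0.62995405 0.25470068 0.052     ]]
black [0.53248547 0.4875147  0.04992939] [[0.53211778 0.4835932  0.052     ]]
tin [0.4022651  0.3660139  0.00357081] [[0.40358437 0.31149562 0.052     ]]
```

View pics/crop1.png

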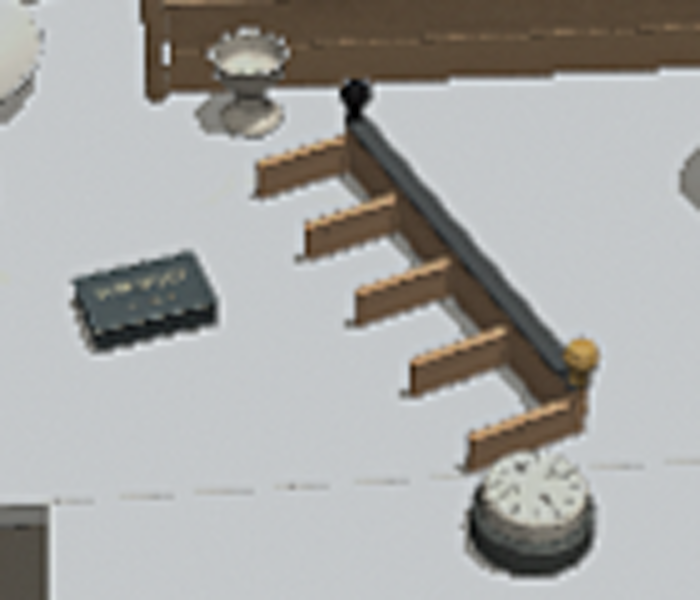

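The crop shows the tin at about (145,300), five dividers with free-end tops from (258,163) to (470,437), the black knob at (355,96) and the brass knob at (581,355). Next I'll fit the rack pose to these points.

```bash
python3 - <<'E'
from h import *
c=lambda a:np.array([185,115])+(np.array(a,float)-2)/5
y=np.array([128,64,0,-64,-128])/1e3
F=plane('side',c([(258,165),(306,228),(358,292),(411,364),(470,439)]),.028)[:,:2]
B=plane('side',c([(345,140),(395,198),(447,260),(507,328),(578,400)]),.028)[:,:2]
Kn=plane('side',c([(355,96),(581,355)]),.055)[:,:2]
loc=np.r_[np.c_[-.030+0*y,y],np.c_[.030+0*y,y],[[.036,.128],[.036,-.128]]]
W=np.r_[F,B,Kn]
def fit(l,w):
    lc,wc=l.mean(0),w.mean(0);U,_,V=np.linalg.svd((l-lc).T@(w-wc));R=(U@V).T;return R,wc-R@lc
for s in (range(12),range(10),[10,11]):
    s=list(s);R,t=fit(loc[s],W[s]);print(np.degrees(np.arctan2(R[1,0],R[0,0])),t);print(np.round((W-t-loc@R.T)@R*1e3,1).tolist())
im=robot.camera('scene')[:,:,::-1]
a=cv2.resize(im[140:240,215:320],None,fx=5.5,fy=5.5,interpolation=cv2.INTER_CUBIC)
R,t=fit(loc,W)
cv2.imwrite('pics/crop2.png',a)
# tin: convex corners top
T=plane('side',c([(75,283),(190,252),(217,300),(97,330)]),.018)[:,:2];print('tin',T,T.mean(0),cv2.minAreaRect(np.float32(T)))
print('tin in rack',R.T@(T.mean(0)-t))
np.savez('rack.npz',R=R,t=t)
for n in['scene']:
  print((proj(n,np.c_[loc@R.T+t,[.028]*10+[.055]*2])-[215,140])*5.5+2)
E
```

```text
22.663384228580888 [0.54762709 0.34847027]
[[1.9, -0.8], [0.6, -1.3], [1.0, 0.3], [-1.3, -0.2], [-1.7, 0.2], [-1.3, -3.0], [-1.2, -0.9], [-1.8, 1.2], [-1.0, 0.7], [3.4, -1.1], [1.3, 0.9], [0.1, 4.1]]
22.652307903301928 [0.54769259 0.34796145]
[[2.0, -0.3], [0.7, -0.8], [1.1, 0.8], [-1.1, 0.3], [-1.6, 0.7], [-1.2, -2.5], [-1.1, -0.4], [-1.6, 1.7], [-0.8, 1.2], [3.5, -0.6], [1.4, 1.4], [0.2, 4.6]]
22.378952043935467 [0.54723114 0.35117945]
[[0.6, -3.6], [-0.4, -4.1], [0.3, -2.5], [-1.6, -3.0], [-1.7, -2.6], [-2.6, -5.5], [-2.2, -3.4], [-2.5, -1.3], [-1.3, -1.8], [3.3, -3.6], [0.0, -1.6], [0.0, 1.6]]
tin [[0.3644871  0.36974372]
 [0.4297094  0.39116059]
 [0.44300361 0.34870671]
 [0.37633379 0.32950187]] [0.40338348 0.35977822] ((0.4032600522041321, 0.3595696985721588), (0.06936241686344147, 0.04448672756552696), 17.387683868408203)
tin in rack [-0.12874863  0.06601423]
[[344.4798749  155.62119243]
 [324.94166941 218.53384339]
 [303.87434483 286.33425267]
 [281.10647148 359.56569718]
 [256.44288832 438.8456644 ]
 [449.09219959 168.67221182]
 [433.37527162 232.45528634]
 [416.39318845 301.22846244]
 [397.99941084 375.55121903]
 [378.02614392 456.06033391]
 [462.78579    129.79812078]
 [393.13916129 414.67283051]]
```

View pics/crop2.png

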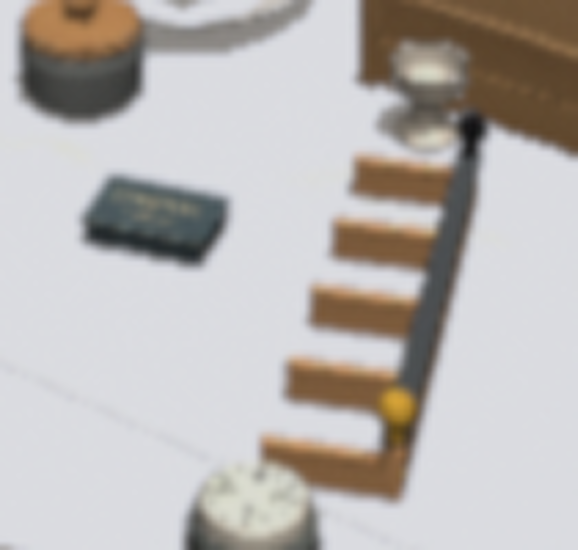

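Both views agree to within about 3 mm. The plan is to touch the rail with tool y along rack x. Next I push the tin sideways with two finger sides, then lengthwise with both fingers from behind. I'll go above the rack first and refine the pose with the wrist camera.

```bash
cat > go.py <<'E'
import sys
from h import *
def rel(pos,head=None):
    s=robot.read_state();R=np.array(s['tcp_rot']);d=R.T@(np.array(pos)-s['ee_pos'])
    out='d[mm] %s'%np.round(d*1e3,1)
    if head is not None:
        h=np.radians(head);Y=np.array([np.cos(h),np.sin(h),0]);Z=np.array([0,0,-1.])
        T=np.c_[np.cross(Y,Z),Y,Z];r=cv2.Rodrigues(R.T@T)[0].ravel()
        out+=' turn[deg] %s'%np.round(np.degrees(r),2)
    print(out,'| now',np.round(s['ee_pos'],4),'F',np.round(s['force'],1),'t',s['time_s'],'op',round(s['opening'],4))
def rack(x,y,z):
    k=np.load('rack.npz');return np.r_[k['t']+k['R']@[x,y],z]
E
python3 -c "
from go import *
print(rack(.036,-.096,0),rack(.036,.032,0)); rel([.52,.31,.27],22.7)"
```

```text
[0.6178377  0.27375435 0.        ] [0.5685172  0.39187077 0.        ]
d[mm] [-415.1 -209.1  -45.7] turn[deg] [-4.000e-02  2.000e-02  5.139e+01] | now [0.1782 0.6249 0.2241] F [ 1.   0.3 -0.4] t 0.3 op 0.0942
```

```bash
python3 -m handwheel '[[-0.03,-0.015,-0.02,0,0,2],[-0.07,-0.035,-0.03,0,0,8],[-0.12,-0.06,-0.04,0,0,14],[-0.17,-0.085,-0.046,0,0,20],[-0.22,-0.11,-0.046,0,0,26],[-0.27,-0.135,-0.046,0,0,32],[-0.32,-0.16,-0.046,0,0,38],[-0.36,-0.18,-0.046,0,0,44],[-0.39,-0.195,-0.046,0,0,49],[-0.415,-0.209,-0.046,0,0,51.4],[-0.415,-0.209,-0.046,0,0,51.4],[-0.415,-0.209,-0.046,0,0,51.4]]' 1 20
python3 - <<'E'
from go import *
rel([.52,.31,.27],22.7)
p=robot.camera_params('wrist');im=robot.camera('wrist')[:,:,::-1]
np.savez('w1.npz',**{k:np.array(v) for k,v in p.items()});cv2.imwrite('w1raw.png',im)
cv2.imwrite('pics/w1.png',cv2.resize(im,(800,600),interpolation=cv2.INTER_CUBIC))
E
```

```text
time_s: 1.8
ee_pos: [0.519, 0.3114, 0.2703]
tcp_rot: [[-0.387, 0.922, -0.001], [0.922, 0.387, 0.001], [0.001, -0.001, -1.0]]
force: [0.2, -1.1, 0.1]
opening: 0.0006
grasp_force: 0.0
d[mm] [-1.7  0.3  0.3] turn[deg] [-0.04 -0.07  0.08] | now [0.519  0.3114 0.2703] F [ 0.2 -1.1  0.1] t 1.8 op 0.0006
```

View pics/w1.png

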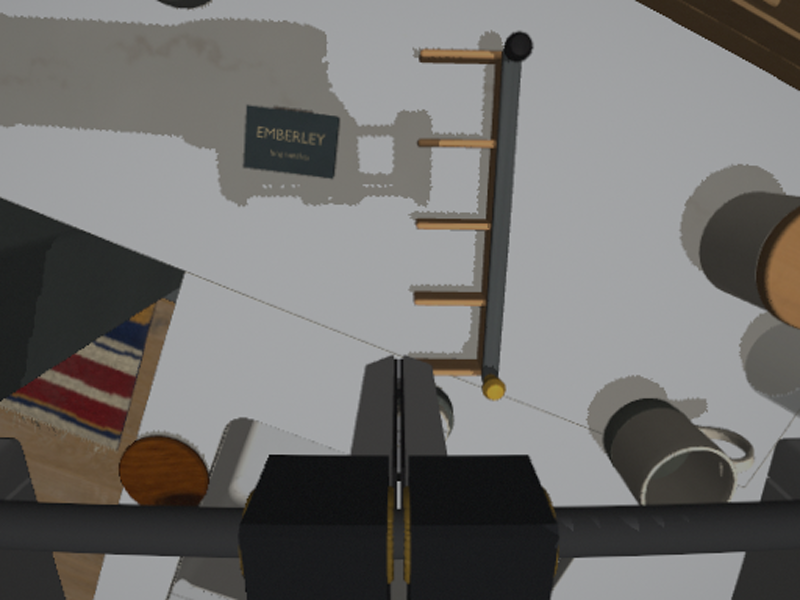

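The wrist view (800 px) shows the rack clearly: black knob (518,46), brass knob (494,388), and divider tips at (420,56), (420,142), (417,223) and (415,297). The tin's corners are at about (248,106), (339,118), (335,178) and (244,167).

```bash
python3 - <<'E'
from go import *
p=dict(np.load('w1.npz'));k=.64
c=lambda a:(np.array(a,float)+.5)*k-.5
y=np.array([128,64,0,-64])/1e3
F=plane(p,c([(420,56),(419,142),(417,223),(415,297)]),.028)[:,:2]
B=plane(p,c([(501,57),(495,143.5),(490,224.5),(485,299.5)]),.028)[:,:2]
Kn=plane(p,c([(518,46),(494,388)]),.055)[:,:2]
loc=np.r_[np.c_[-.030+0*y,y],np.c_[.030+0*y,y],[[.036,.128],[.036,-.128]]];W=np.r_[F,B,Kn]
lc,wc=loc.mean(0),W.mean(0);U,_,V=np.linalg.svd((loc-lc).T@(W-wc));R=(U@V).T;t=wc-R@lc
print(np.degrees(np.arctan2(R[1,0],R[0,0])),t,np.round((W-t-loc@R.T)@R*1e3,1).tolist())
old=np.load('rack.npz')['t']
im=cv2.imread('w1raw.png');g=cv2.GaussianBlur(im,(3,3),0)
T=plane(p,c([(248,106),(339,118),(335,178),(244,167)]),.018)[:,:2]
print('tin w',T.mean(0),cv2.minAreaRect(np.float32(T)),'rack',R.T@(T.mean(0)-t))
tn=(t+old+[.0015,0])/2 if 0 else t*.6+(old+[.0012,0])*.4
print('used',tn);np.savez('rack.npz',R=R,t=tn);print('tin rack corners',(T-t)@R)
E
python3 -c "
from go import *
a=np.degrees(np.arctan2(*np.load('rack.npz')['R'][1::-1,0].tolist()[:2])) if 0 else np.degrees(np.arctan2(np.load('rack.npz')['R'][1,0],np.load('rack.npz')['R'][0,0]))
rel(rack(.036,-.096,.085),a);rel(rack(.036,-.096,.063),a)"
```

```text
21.957797424190236 [0.54912353 0.35569565] [[0.0, -3.5], [0.8, -0.7], [0.8, 1.3], [0.7, 4.0], [-0.2, -2.9], [-0.9, -0.7], [-0.9, 1.1], [-0.9, 2.7], [0.1, -0.2], [0.5, -1.1]]
tin w [0.4063647 0.3648615] ((0.40637218952178955, 0.36505013704299927), (0.07304847985506058, 0.04652939736843109), 15.708090782165527) rack [-0.12897571  0.06188184]
used [0.54900495 0.3528055 ]
tin rack corners [[-0.16178342  0.08905912]
 [-0.09125769  0.08061314]
 [-0.09512371  0.03495145]
 [-0.16773802  0.04290365]]
d[mm] [-70.7  78.4 185.2] turn[deg] [-0.04 -0.07  0.87] | now [0.5188 0.3118 0.2703] F [ 0.2  0.5 -0.1] t 1.85 op 0.0005
d[mm] [-70.8  78.4 207.2] turn[deg] [-0.04 -0.07  0.87] | now [0.5188 0.3118 0.2703] F [ 0.2  0.5 -0.1] t 1.85 op 0.0005
```

```bash
python3 - <<'E'
from go import *
p=dict(np.load('w1.npz'));im=cv2.imread('w1raw.png');hsv=cv2.cvtColor(im,cv2.COLOR_BGR2HSV)
def big(m,a,b,c,d):
    z=np.zeros_like(m,np.uint8);z[b:d,a:c]=m[b:d,a:c];n,l,s,ce=cv2.connectedComponentsWithStats(z);i=1+s[1:,4].argmax();return (l==i).astype(np.uint8),s[i],ce[i]
m,s,ce=big(hsv[...,2]<85,145,55,230,125);print('tin',s,ce)
q=cv2.boxPoints(cv2.minAreaRect(cv2.findContours(m,0,1)[0][0]));print(q)
T=plane(p,q,.018)[:,:2];print(T.mean(0),cv2.minAreaRect(np.float32(T)))
wood=(hsv[...,0]>5)&(hsv[...,0]<22)&(hsv[...,1]>90)
pr=[]
for x in(275,285,295,305):
    col=wood[:,x]&(hsv[:,x,2]>130);r=np.flatnonzero(col[20:250])+20
    g=[(v.mean(),len(v)) for v in np.split(r,np.flatnonzero(np.diff(r)>1)+1)];print(x,g)
    g=[a for a,n in g if n>1];W=plane(p,[(x,a) for a in g],.028)[:,:2];k=np.load('rack.npz');print(np.round((W-k['t'])@k['R']*1e3,1).tolist())
for nm,mm,b in(('black',hsv[...,2]<45,(318,15,345,42)),('brass',(hsv[...,1]>150)&(hsv[...,0]>15)&(hsv[...,2]>90),(305,238,328,260))):
    m,s,ce=big(mm,*b);print(nm,s,ce,(plane(p,[ce],.055)[0,:2]-k['t'])@k['R'])
print(p['R'].round(3),-p['R'].T@p['t'])
E
```

```text
tin [ 156   67   62   47 2316] [185.92962003  90.21200345]
[[152.93848  106.49232 ]
 [158.03079   65.75385 ]
 [218.2154    73.276924]
 [213.12308  114.01539 ]]
[0.40503837 0.36553272] ((0.4044867753982544, 0.36539143323898315), (0.07703316956758499, 0.04889804497361183), 15.468944549560547)
275 [(np.float64(33.5), 4), (np.float64(144.5), 4), (np.float64(193.0), 3)]
[[-21.5, 129.6], [-17.6, 1.7], [-15.6, -61.4]]
285 [(np.float64(33.5), 4), (np.float64(91.0), 3), (np.float64(144.5), 4), (np.float64(193.0), 3), (np.float64(238.0), 3)]
[[-10.0, 129.8], [-7.6, 66.0], [-5.1, 1.9], [-2.5, -61.2], [0.2, -125.1]]
295 [(np.float64(33.5), 4), (np.float64(91.5), 4), (np.float64(144.5), 4), (np.float64(193.0), 3), (np.float64(238.0), 3)]
[[1.5, 130.1], [4.3, 65.6], [7.4, 2.1], [10.5, -61.0], [13.8, -124.9]]
305 [(np.float64(34.5), 4), (np.float64(91.5), 4), (np.float64(144.5), 4), (np.float64(193.5), 4)]
[[13.0, 129.2], [16.3, 65.8], [19.9, 2.3], [23.6, -61.5]]
black [320  21  20  21 272] [330.375       30.35294118] [0.03628381 0.12934799]
brass [309 243  14  13 135] [315.78518519 248.62962963] [ 0.03751762 -0.12716771]
[[ 0.922  0.388 -0.   ]
 [ 0.371 -0.883  0.288]
 [ 0.111 -0.265 -0.958]] [0.48668984 0.3906906  0.43011436]
```

```bash
python3 - <<'E'
import numpy as np
k=np.load('rack.npz');a=np.radians(22.2);R=np.array([[np.cos(a),-np.sin(a)],[np.sin(a),np.cos(a)]])
t=k['t']+k['R']@[.0007,.0015];np.savez('rack.npz',R=R,t=t);print(t,R.T@(np.array([.405,.365])-t))
E
python3 -c "
from go import *
rel(rack(.036,-.096,.085),22.2);rel(rack(.036,-.096,.064),22.2)"
```

```text
[0.54909329 0.35445844] [-0.1294287   0.06420444]
d[mm] [-69.1  79.5 185.2] turn[deg] [-0.04 -0.07  0.63] | now [0.5188 0.3118 0.2703] F [ 0.2  0.5 -0.1] t 1.85 op 0.0005
d[mm] [-69.1  79.6 206.2] turn[deg] [-0.04 -0.07  0.63] | now [0.5188 0.3118 0.2703] F [ 0.2  0.5 -0.1] t 1.85 op 0.0005
```

```bash
python3 -m handwheel '[[-0.03,0.035,0,0,0,0.6],[-0.069,0.079,0.01,0,0,0.6],[-0.069,0.079,0.05,0,0,0.6],[-0.069,0.079,0.1,0,0,0.6],[-0.069,0.079,0.15,0,0,0.6],[-0.069,0.079,0.18,0,0,0.6],[-0.069,0.079,0.195,0,0,0.6],[-0.069,0.079,0.201,0,0,0.6],[-0.069,0.079,0.203,0,0,0.6],[-0.069,0.079,0.203,0,0,0.6],[-0.069,0.079,0.203,0,0,0.6]]' 1
python3 - <<'E'
from go import *
rel(rack(.036,-.096,.059),22.2)
im=robot.camera('side')[:,:,::-1]; im2=robot.camera('scene')[:,:,::-1]
z=lambda i,a,b:cv2.resize(i[b:b+100,a:a+100],(400,400),interpolation=cv2.INTER_CUBIC)
cv2.imwrite('pics/c3.png',np.hstack([z(im,250,110),z(im2,240,130)]))
E
```

```text
time_s: 3.22
ee_pos: [0.6201, 0.2773, 0.0685]
tcp_rot: [[-0.376, 0.927, 0.001], [0.927, 0.376, 0.001], [0.0, 0.002, -1.0]]
force: [-0.8, 0.3, -1.6]
opening: 0.0009
grasp_force: 0.0
d[mm] [ 2.2 -0.6  9.5] turn[deg] [ 0.09 -0.01 -0.12] | now [0.6201 0.2773 0.0685] F [-0.8  0.3 -1.6] t 3.225 op 0.0009
```

View pics/c3.png

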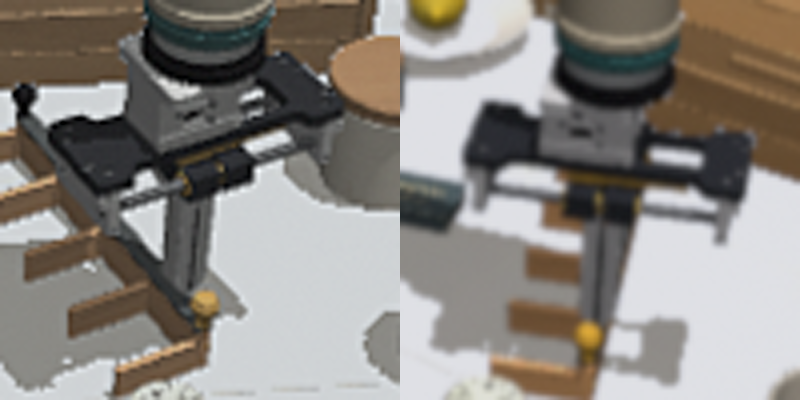

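The closed fingers stand beside the brass knob, at (200,305) in the left crop, just above the rail. Now I creep down to contact.

```bash
python3 -m handwheel '[[0.001,-0.0005,0.004,0,0,0],[0.002,-0.0005,0.006,0,0,0],[0.002,-0.0005,0.0075,0,0,0],[0.002,-0.0005,0.008,0,0,0],[0.002,-0.0005,0.008,0,0,0]]'
```

```text
time_s: 3.95
ee_pos: [0.6184, 0.2787, 0.0594]
tcp_rot: [[-0.376, 0.927, 0.0], [0.927, 0.376, -0.0], [-0.0, 0.0, -1.0]]
force: [-0.8, 0.1, -0.0]
opening: 0.0006
grasp_force: 0.0
```

```bash
python3 -m handwheel '[[0,0,0.0005,0,0,0],[0,0,0.001,0,0,0],[0,0,0.001,0,0,0]]'
```

```text
time_s: 4.32
ee_pos: [0.6184, 0.2787, 0.0594]
tcp_rot: [[-0.376, 0.927, 0.0], [0.927, 0.376, 0.0], [0.0, 0.0, -1.0]]
force: [-0.9, -0.7, 5.8]
opening: 0.0004
grasp_force: 3.1
```

```bash
python3 -m handwheel '[[0.004,0,0,0,0,0],[0.01,0,0,0,0,0],[0.016,0,0,0,0,0],[0.022,0,0,0,0,0]]'
```

```text
time_s: 4.82
ee_pos: [0.6118, 0.298, 0.0594]
tcp_rot: [[-0.375, 0.927, 0.003], [0.927, 0.375, -0.001], [-0.002, 0.003, -1.0]]
force: [1.5, -3.7, 4.6]
opening: 0.0005
grasp_force: 2.7
```

Contact holds at about 5 N, so I continue.

```bash
python3 -m handwheel '[[0.006,0,0,0,0,0],[0.012,0,0,0,0,0],[0.018,0,0,0,0,0],[0.024,0,0,0,0,0],[0.03,0,0,0,0,0],[0.036,0,0,0,0,0],[0.042,0,0,0,0,0],[0.048,0,0,0,0,0]]'
```

```text
time_s: 5.82
ee_pos: [0.5938, 0.3425, 0.0594]
tcp_rot: [[-0.375, 0.927, 0.003], [0.927, 0.375, -0.001], [-0.002, 0.003, -1.0]]
force: [1.9, -3.3, 6.3]
opening: 0.0001
grasp_force: 2.8
```

```bash
python3 -m handwheel '[[0.006,0,0,0,0,0],[0.012,0,0,0,0,0],[0.018,0,0,0,0,0],[0.024,0,0,0,0,0],[0.03,0,0,0,0,0],[0.036,0,0,0,0,0],[0.042,0,0,0,0,0]]'; python3 -c "
from go import *
rel(rack(.036,.032,.059),22.2)"
```

```text
time_s: 6.7
ee_pos: [0.578, 0.3813, 0.0594]
tcp_rot: [[-0.375, 0.927, 0.003], [0.927, 0.375, -0.001], [-0.002, 0.002, -1.0]]
force: [1.1, -3.4, 7.3]
opening: 0.0003
grasp_force: 2.9
d[mm] [18.  -1.   0.3] turn[deg] [ 0.14  0.13 -0.17] | now [0.578  0.3813 0.0594] F [ 1.1 -3.4  7.3] t 6.7 op 0.0003
```

```bash
python3 -m handwheel '[[0.006,0.0005,0,0,0,0],[0.011,0.0005,0,0,0,0],[0.015,0.0005,0,0,0,0],[0.015,0.0005,0,0,0,0],[0.015,0.0005,-0.001,0,0,0],[0.015,0.0005,-0.02,0,0,0],[0.015,0.0005,-0.06,0,0,0],[0.015,0.0005,-0.11,0,0,0],[0.015,0.0005,-0.14,0,0,0],[0.015,0.0005,-0.14,0,0,0]]' 
python3 - <<'E'
from go import *
rel(rack(.036,.032,.059),22.2)
rel(rack(-.129,.120,.2),22.2)
E
```

```text
time_s: 7.95
ee_pos: [0.5723, 0.3981, 0.2024]
tcp_rot: [[-0.376, 0.926, 0.005], [0.926, 0.376, 0.004], [0.002, 0.006, -1.0]]
force: [0.6, 0.6, -0.2]
opening: 0.0005
grasp_force: 0.0
d[mm] [  0.   -2.8 143.4] turn[deg] [ 0.35 -0.12 -0.08] | now [0.5723 0.3981 0.2024] F [ 0.6  0.6 -0.2] t 7.95 op 0.0005
d[mm] [  88.1 -167.1    1.5] turn[deg] [ 0.35 -0.12 -0.08] | now [0.5723 0.3981 0.2024] F [ 0.6  0.6 -0.2] t 7.95 op 0.0005
```

```bash
python3 - <<'E'
from go import *
c=lambda a:np.array(a,float)*.64
P=plane('side',c([(285,237),(247,246),(265,256),(335,207),(525,203)]),0.);print(P.round(3));k=np.load('rack.npz');print('rack',((P[:,:2]-k['t'])@k['R']).round(3).tolist())
E
```

```text
[[0.312 0.484 0.   ]
 [0.241 0.463 0.   ]
 [0.276 0.43  0.   ]
 [0.41  0.573 0.   ]
 [0.8   0.556 0.   ]]
rack [[-0.17, 0.21], [-0.244, 0.217], [-0.224, 0.173], [-0.046, 0.255], [0.308, 0.092]]
```

```bash
python3 -m handwheel '[[0.02,-0.04,0,0,0,0],[0.045,-0.085,0,0,0,0],[0.07,-0.13,0,0,0,0],[0.085,-0.16,0,0,0,0],[0.088,-0.167,0.03,0,0,0],[0.088,-0.167,0.08,0,0,0],[0.088,-0.167,0.12,0,0,0],[0.088,-0.167,0.135,0,0,0],[0.088,-0.167,0.14,0,0,0],[0.088,-0.167,0.14,0,0,0]]' 0.36
python3 - <<'E'
from go import *
rel(rack(-.129,.118,.024),22.2)
rel(rack(-.129,.032+.0245+.008,.024),22.2)
p=robot.camera_params('wrist');im=robot.camera('wrist')[:,:,::-1]
cv2.imwrite('pics/w2.png',cv2.resize(im,(800,600),interpolation=cv2.INTER_CUBIC))
E
```

```text
time_s: 9.2
ee_pos: [0.3837, 0.4158, 0.0592]
tcp_rot: [[-0.376, 0.927, 0.001], [0.927, 0.376, 0.001], [0.001, 0.001, -1.0]]
force: [-0.7, -0.1, 0.3]
opening: 0.0303
grasp_force: 0.0
d[mm] [-1.3  1.  35.2] turn[deg] [ 0.06 -0.03 -0.12] | now [0.3837 0.4158 0.0592] F [-0.7 -0.1  0.3] t 9.2 op 0.0303
d[mm] [-54.8   1.1  35.2] turn[deg] [ 0.06 -0.03 -0.12] | now [0.3837 0.4158 0.0592] F [-0.7 -0.1  0.3] t 9.2 op 0.0303
```

View pics/w2.png

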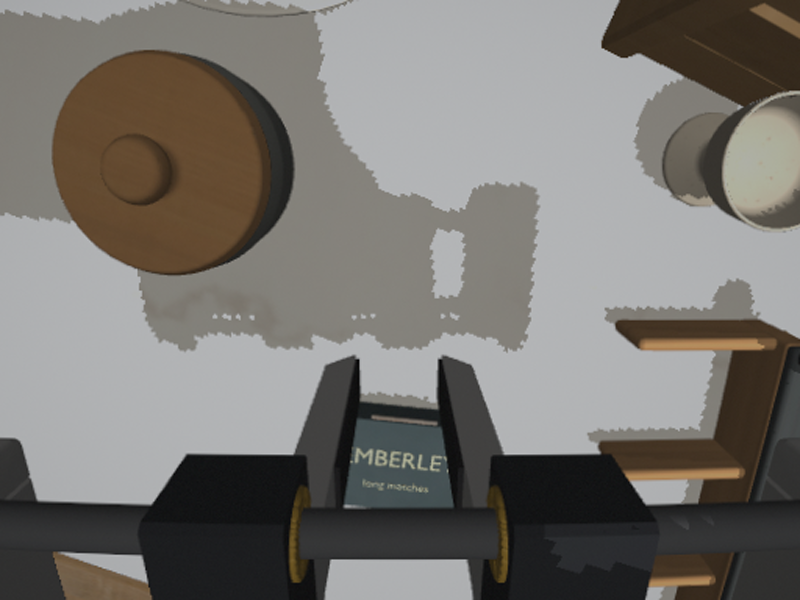

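The fingers are beyond the tin's far side (edge at row ~410, fingertips at row ~357), and the jar and egg cup are clear. I descend and push sideways.

```bash
python3 -m handwheel '[[0,0.001,0.015,0,0,0],[0,0.001,0.028,0,0,0],[0,0.001,0.034,0,0,0],[0,0.001,0.035,0,0,0],[-0.006,0.001,0.035,0,0,0],[-0.012,0.001,0.035,0,0,0],[-0.018,0.001,0.035,0,0,0],[-0.024,0.001,0.035,0,0,0],[-0.028,0.001,0.035,0,0,0],[-0.032,0.001,0.035,0,0,0]]'
python3 -m handwheel '[[-0.004,0,0,0,0,0],[-0.008,0,0,0,0,0],[-0.012,0,0,0,0,0],[-0.016,0,0,0,0,0],[-0.019,0,0,0,0,0],[-0.021,0,0,0,0,0],[-0.022,0,0,0,0,0],[-0.022,0,0,0,0,0]]'
python3 - <<'E'
from go import *
rel(rack(-.129,.032+.0245+.008,.024),22.2)
E
```

```text
time_s: 10.5
ee_pos: [0.3963, 0.3863, 0.0236]
tcp_rot: [[-0.376, 0.927, 0.0], [0.927, 0.376, 0.001], [0.001, 0.0, -1.0]]
force: [-0.5, 1.2, 0.4]
opening: 0.0299
grasp_force: 0.5
time_s: 11.5
ee_pos: [0.4044, 0.3655, 0.0234]
tcp_rot: [[-0.376, 0.927, -0.0], [0.927, 0.376, -0.0], [-0.0, -0.0, -1.0]]
force: [-0.1, 0.2, 0.1]
opening: 0.0295
grasp_force: 0.2
d[mm] [-0.4  0.7 -0.6] turn[deg] [-0.01  0.01 -0.12] | now [0.4044 0.3655 0.0234] F [-0.1  0.2  0.1] t 11.5 op 0.0295
```

```bash
python3 -m handwheel '[[0.01,0,0,0,0,0],[0.02,0,0,0,0,0],[0.02,0,-0.03,0,0,0],[0.02,0,-0.08,0,0,0],[0,0.01,-0.13,0,0,0],[-0.04,0.03,-0.18,0,0,0],[-0.08,0.05,-0.22,0,0,0],[-0.11,0.07,-0.235,0,0,0],[-0.12,0.075,-0.24,0,0,0],[-0.12,0.075,-0.24,0,0,0],[-0.12,0.075,-0.24,0,0,0]]'
python3 - <<'E'
from go import *
print(np.round(robot.read_state()['joints'],2))
p=robot.camera_params('wrist');im=robot.camera('wrist')[:,:,::-1]
np.savez('w3.npz',**{k:np.array(v) for k,v in p.items()});cv2.imwrite('w3raw.png',im)
cv2.imwrite('pics/w3.png',cv2.resize(im,(800,600),interpolation=cv2.INTER_CUBIC))
rel(rack(-.129-.036-.03,.032,.2),112.2)
hsv=cv2.cvtColor(im,cv2.COLOR_BGR2HSV);k=np.load('rack.npz')
m=((hsv[...,2]<90)&(hsv[...,0]>75)&(hsv[...,0]<125)&(hsv[...,1]>40)).astype(np.uint8)
n,l,s,ce=cv2.connectedComponentsWithStats(m)
for i in range(1,n):
    if s[i,4]>500:
        cn=max(cv2.findContours((l==i).astype(np.uint8),0,1)[0],key=len).reshape(-1,2);T=(plane(p,cn,.018)[:,:2]-k['t'])@k['R'];print(s[i],cv2.minAreaRect(np.float32(T*1e3)))
E
```

```text
time_s: 12.88
ee_pos: [0.5168, 0.2844, 0.2621]
tcp_rot: [[-0.378, 0.926, -0.003], [0.926, 0.378, -0.0], [0.001, -0.003, -1.0]]
force: [-1.1, 0.5, -1.1]
opening: 0.0302
grasp_force: 0.0
[-0.77  0.52  0.34  1.65 -0.2   1.01  0.03]
d[mm] [  84.9 -138.5   62.7] turn[deg] [ -0.09  -0.16 -89.96] | now [0.517  0.2843 0.2622] F [-0.2  0.6  0.2] t 12.925 op 0.0302
```

View pics/w3.png

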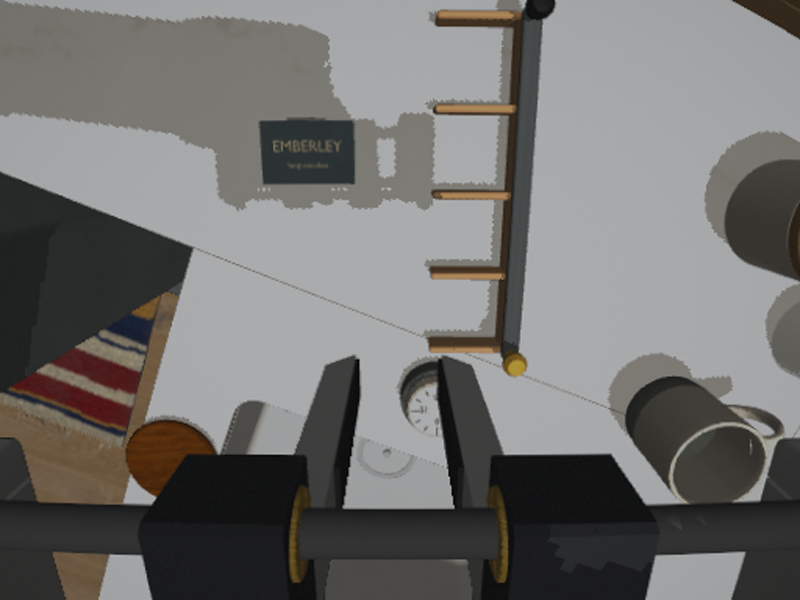

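The tin is now square to the rack, with corners (261,122), (354,121), (354,184) and (263,184). That lines it up with the gap between the dividers at rows 109 and 195. I'll check this numerically.

```bash
python3 - <<'E'
from go import *
p=dict(np.load('w3.npz'));k=np.load('rack.npz');c=lambda a:(np.array(a,float)+.5)*.64-.5
f=lambda a,z:((plane(p,c(a),z)[:,:2]-k['t'])@k['R']*1e3).round(1).tolist()
print('tin',f([(261,121),(354,121),(354,184),(263,184)],.018))
print('div2',f([(433,109),(512,109)],.028),'div3',f([(433,195),(508,195)],.028))
E
```

```text
tin [[-161.2, 56.0], [-90.0, 55.5], [-91.0, 8.4], [-162.8, 8.6]]
div2 [[-30.7, 63.5], [27.8, 63.9]] div3 [[-29.5, 0.8], [28.3, 1.1]]
```

```bash
python3 -m handwheel '[[0.01,-0.015,0,0,0,-8],[0.02,-0.03,0,0,0,-17],[0.03,-0.045,0,0,0,-26],[0.04,-0.06,0,0,0,-35],[0.05,-0.075,0.01,0,0,-44],[0.06,-0.09,0.02,0,0,-53],[0.07,-0.105,0.03,0,0,-62],[0.078,-0.12,0.04,0,0,-71],[0.084,-0.128,0.05,0,0,-80],[0.085,-0.1285,0.06,0,0,-87],[0.085,-0.1285,0.063,0,0,-90],[0.085,-0.1285,0.063,0,0,-90]]' 0.617
python3 - <<'E'
from go import *
rel(rack(-.187,.032,.06),112.2);rel(rack(-.187,.032,.024),112.2);print(np.round(robot.read_state()['joints'],2))
E
```

```text
time_s: 14.42
ee_pos: [0.3667, 0.3135, 0.1998]
tcp_rot: [[-0.926, -0.377, -0.002], [-0.377, 0.926, -0.001], [0.002, -0.0, -1.0]]
force: [-0.3, 0.5, 0.0]
opening: 0.018
grasp_force: 0.0
d[mm] [  2.4   1.  139.8] turn[deg] [-0.   -0.11 -0.05] | now [0.3667 0.3135 0.1998] F [-0.3  0.5  0. ] t 14.425 op 0.018
d[mm] [  2.3   1.  175.8] turn[deg] [-0.   -0.11 -0.05] | now [0.3667 0.3135 0.1998] F [-0.3  0.5  0. ] t 14.425 op 0.018
[-0.7   0.43 -0.09  2.    0.06  0.72  1.13]
```

```bash
python3 -m handwheel '[[0.002,0.001,0.04,0,0,0],[0.002,0.001,0.09,0,0,0],[0.002,0.001,0.13,0,0,0],[0.002,0.001,0.155,0,0,0],[0.002,0.001,0.17,0,0,0],[0.002,0.001,0.1745,0,0,0],[0.002,0.001,0.1745,0,0,0],[0.002,0.001,0.1745,0,0,0]]'
python3 -m handwheel '[[-0.006,0,0,0,0,0],[-0.012,0,0,0,0,0],[-0.018,0,0,0,0,0],[-0.024,0,0,0,0,0],[-0.03,0,0,0,0,0],[-0.036,0,0,0,0,0],[-0.042,0,0,0,0,0],[-0.048,0,0,0,0,0],[-0.054,0,0,0,0,0],[-0.06,0,0,0,0,0],[-0.06,0,0,0,0,0]]'
python3 - <<'E'
from go import *
rel(rack(-.050,.032,.024),112.2)
p=robot.camera_params('wrist');im=robot.camera('wrist')[:,:,::-1]
cv2.imwrite('pics/w4.png',cv2.resize(im,(800,600),interpolation=cv2.INTER_CUBIC))
E
```

```text
time_s: 15.42
ee_pos: [0.3662, 0.3138, 0.0268]
tcp_rot: [[-0.927, -0.376, 0.001], [-0.376, 0.927, 0.001], [-0.002, 0.001, -1.0]]
force: [0.8, -0.2, -0.2]
opening: 0.0179
grasp_force: 0.0
time_s: 16.8
ee_pos: [0.4222, 0.3363, 0.026]
tcp_rot: [[-0.927, -0.376, 0.001], [-0.376, 0.927, 0.001], [-0.001, 0.0, -1.0]]
force: [-0.2, 0.2, 0.1]
opening: 0.0177
grasp_force: 0.0
d[mm] [-74.3   1.    2.1] turn[deg] [ 0.02  0.07 -0.14] | now [0.4222 0.3363 0.026 ] F [-0.2  0.2  0.1] t 16.8 op 0.0177
```

View pics/w4.png

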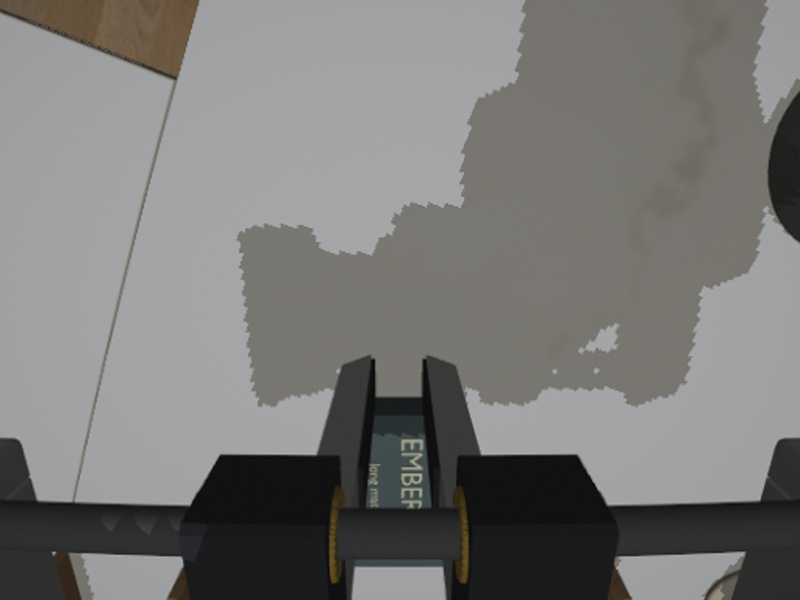

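The tin sits square between the two fingers (fingers at columns 345 and 450). I keep pushing, slowly, and watch the force.

```bash
python3 -m handwheel '[[-0.005,0,0,0,0,0],[-0.01,0,0,0,0,0],[-0.015,0,0,0,0,0],[-0.02,0,0,0,0,0],[-0.025,0,0,0,0,0],[-0.03,0,0,0,0,0],[-0.035,0,0,0,0,0],[-0.04,0,0,0,0,0]]'
python3 -m handwheel '[[-0.004,0,0,0,0,0],[-0.008,0,0,0,0,0],[-0.012,0,0,0,0,0],[-0.016,0,0,0,0,0],[-0.02,0,0,0,0,0],[-0.023,0,0,0,0,0],[-0.026,0,0,0,0,0],[-0.028,0,0,0,0,0],[-0.028,0,0,0,0,0]]'
python3 -c "
from go import *
rel(rack(-.050,.032,.024),112.2)"
```

```text
time_s: 17.85
ee_pos: [0.4587, 0.3511, 0.0259]
tcp_rot: [[-0.927, -0.376, -0.0], [-0.376, 0.927, -0.0], [0.0, 0.0, -1.0]]
force: [0.1, -0.1, -0.3]
opening: 0.0176
grasp_force: 0.3
time_s: 18.98
ee_pos: [0.4847, 0.3617, 0.026]
tcp_rot: [[-0.927, -0.376, 0.001], [-0.376, 0.927, 0.0], [-0.001, 0.0, -1.0]]
force: [-0.1, -0.5, -0.6]
opening: 0.018
grasp_force: 0.0
d[mm] [-6.8  1.   2. ] turn[deg] [ 0.01  0.04 -0.12] | now [0.4847 0.3617 0.026 ] F [-0.1 -0.5 -0.6] t 18.975 op 0.018
```

Now small steps until the contact force rises.

```bash
python3 -m handwheel '[[-0.002,0,0,0,0,0],[-0.004,0,0,0,0,0],[-0.006,0,0,0,0,0],[-0.0075,0,0,0,0,0],[-0.0075,0,0,0,0,0]]'
python3 -m handwheel '[[-0.001,0,0,0,0,0],[-0.002,0,0,0,0,0],[-0.002,0,0,0,0,0]]'
```

```text
time_s: 19.6
ee_pos: [0.489, 0.3634, 0.0257]
tcp_rot: [[-0.927, -0.376, -0.004], [-0.376, 0.927, -0.002], [0.005, -0.001, -1.0]]
force: [-5.6, -2.0, 3.8]
opening: 0.0178
grasp_force: 2.9
time_s: 19.98
ee_pos: [0.4891, 0.3634, 0.0255]
tcp_rot: [[-0.926, -0.377, -0.007], [-0.376, 0.926, -0.004], [0.008, -0.001, -1.0]]
force: [-8.4, -2.4, 6.1]
opening: 0.0182
grasp_force: 4.5
```

Firm stop at about 2 mm from the predicted home position. I back off, lift, and turn to look once more.

```bash
python3 -m handwheel '[[0.01,0,0,0,0,0],[0.025,0,0,0,0,0],[0.035,0,0,0,0,0],[0.035,0,-0.03,0,0,0],[0.035,0,-0.08,0,0,0],[0.035,0,-0.13,0,0,0],[0.035,0,-0.18,0,0,0],[0.035,0,-0.21,0,0,0],[0.035,0,-0.235,0,0,0],[0.035,0,-0.235,0,0,0]]'
python3 -m handwheel '[[-0.01,-0.01,0,0,0,8],[-0.02,-0.02,0,0,0,17],[-0.03,-0.03,0,0,0,26],[-0.04,-0.04,0,0,0,35],[-0.05,-0.05,0,0,0,44],[-0.06,-0.06,0,0,0,53],[-0.065,-0.07,0,0,0,62],[-0.07,-0.08,0,0,0,71],[-0.07,-0.085,0,0,0,80],[-0.07,-0.09,0,0,0,87],[-0.07,-0.09,0,0,0,90],[-0.07,-0.09,0,0,0,90]]'
python3 - <<'E'
from go import *
robot.camera('side')
p=robot.camera_params('wrist');im=robot.camera('wrist')[:,:,::-1]
np.savez('w5.npz',**{k:np.array(v) for k,v in p.items()})
cv2.imwrite('pics/w5.png',cv2.resize(im,(800,600),interpolation=cv2.INTER_CUBIC))
E
```

```text
time_s: 21.22
ee_pos: [0.462, 0.3528, 0.2629]
tcp_rot: [[-0.927, -0.376, 0.004], [-0.376, 0.927, 0.003], [-0.005, 0.001, -1.0]]
force: [0.7, 0.1, 0.3]
opening: 0.018
grasp_force: 0.0
time_s: 22.72
ee_pos: [0.559, 0.2944, 0.2595]
tcp_rot: [[-0.376, 0.926, -0.001], [0.926, 0.376, -0.002], [-0.001, -0.002, -1.0]]
force: [-0.2, -0.6, 0.4]
opening: 0.0181
grasp_force: 0.0
```

View pics/w5.png

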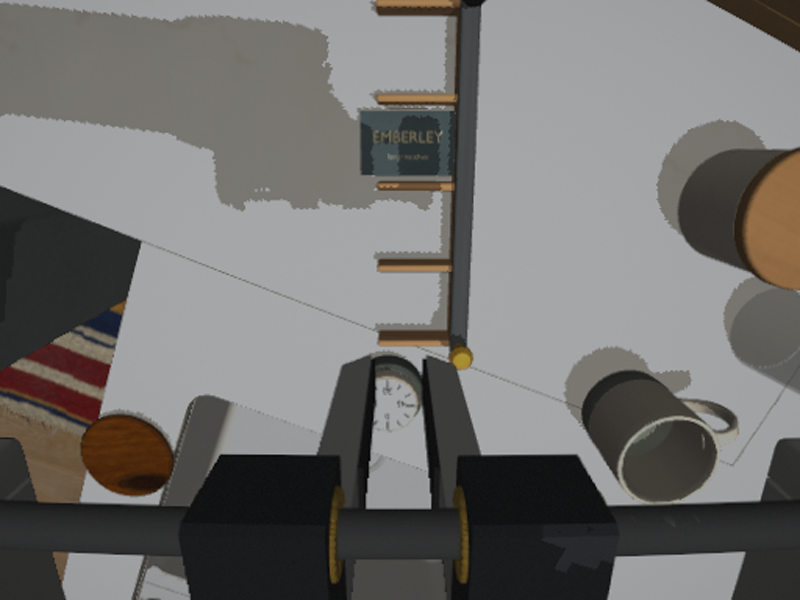

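The tin (columns 360–455, rows 110–177) sits in the third gap from the brass knob. Its far end is flush with the back board and about 12 mm of it sticks out in front of the dividers, so it is home. The trivet and timer look undisturbed and the hand is clear.

```bash
python3 -c "
from workcell import robot
print(robot.finish_job())"
```

```text
the job is handed in; nothing more can be done
None
```

The job is handed in: the fingertip ran along the rail from the brass knob to the third gap and lifted there, then the tin was pushed flat into that gap, where it met a firm stop and looks flush with the back board, with the hand clear at about 23 s of the 67 s allowed.

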